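# Line up the tablet jars by height on the dispensing tray

## Task

Line up the four amber tablet jars by height on the steel tray, ready for dispensing: one standing in the middle of each round mat, the shortest on the end mat nearest the white spray bottle and then ever taller to the tallest at the other end. Keep the jars upright and leave the spray bottle standing where it is.

Things in the scene. Friction and masses are not known exactly. Their poses are not given: they have to be found in the camera images.
- jar1_mid (a point): The shortest and thinnest of the four tablet jars: loose upright round jar, amber brown with a paper label and a white screw cap; 50 mm high in all, body 38 mm across and 30 mm high, then a narrower neck and a cap 33 mm across and 14 mm high. This point is on the jar's axis half-way up (25 mm above its underside); z is up along the axis. Mass 50 g, give or take 20 %.
- jar2_mid (a point): The second shortest of the four tablet jars: loose upright round jar, amber brown with a paper label and a white screw cap; 66 mm high in all, body 45 mm across and 46 mm high, then a narrower neck and a cap 39 mm across and 14 mm high. This point is on the jar's axis half-way up (33 mm above its underside); z is up along the axis. Mass 80 g, give or take 20 %.
- jar3_mid (a point): The second tallest of the four tablet jars: loose upright round jar, amber brown with a paper label and a white screw cap; 82 mm high in all, body 52 mm across and 62 mm high, then a narrower neck and a cap 45 mm across and 14 mm high. This point is on the jar's axis half-way up (41 mm above its underside); z is up along the axis. Mass 120 g, give or take 20 %.
- jar4_mid (a point): The tallest and widest of the four tablet jars: loose upright round jar, amber brown with a paper label and a white screw cap; 98 mm high in all, body 60 mm across and 78 mm high, then a narrower neck and a cap 52 mm across and 14 mm high. This point is on the jar's axis half-way up (49 mm above its underside); z is up along the axis. Mass 170 g, give or take 20 %.
- mat_a: Round black rubber mat, 76 mm across and 2 mm thick, fixed on the fixed flat steel tray (110 x 400 x 6 mm, low 4 mm lips along its long sides): the end mat on the tray's +y side. The four mats a, b, c, d form a straight row, 85 mm apart. Origin: centre of its underside, 6 mm above the table, so a jar stands with its underside 2 mm above this origin. Its y axis runs along the row (from d towards a), z up.
- mat_b: Round black rubber mat, 76 mm across and 2 mm thick, fixed on the fixed flat steel tray (110 x 400 x 6 mm, low 4 mm lips along its long sides): the second mat, next to mat_a. The four mats a, b, c, d form a straight row, 85 mm apart. Origin: centre of its underside, 6 mm above the table, so a jar stands with its underside 2 mm above this origin. Its y axis runs along the row (from d towards a), z up.
- mat_c: Round black rubber mat, 76 mm across and 2 mm thick, fixed on the fixed flat steel tray (110 x 400 x 6 mm, low 4 mm lips along its long sides): the third mat, next to mat_d. The four mats a, b, c, d form a straight row, 85 mm apart. Origin: centre of its underside, 6 mm above the table, so a jar stands with its underside 2 mm above this origin. Its y axis runs along the row (from d towards a), z up.
- mat_d: Round black rubber mat, 76 mm across and 2 mm thick, fixed on the fixed flat steel tray (110 x 400 x 6 mm, low 4 mm lips along its long sides): the end mat on the tray's -y side. The four mats a, b, c, d form a straight row, 85 mm apart. Origin: centre of its underside, 6 mm above the table, so a jar stands with its underside 2 mm above this origin. Its y axis runs along the row (from d towards a), z up.
- spray_mid (a point): White plastic spray bottle with a yellow label band, loose, upright, 62 mm across, 179 mm high, 0.45 kg; it stands on the table off one end of the tray, in line with the row, 150 mm from the centre of the end mat there; which end varies (a low steel dish stands off the other end). This point is on its axis, 90 mm above its underside.

How it is judged:
By the outcome, as a careful person would: the job done as asked, in the order asked, and still so for the second after the job is handed in, with the robot touching nothing.
It also fails if it takes over 118 s, if anything falls off the work surface, if the arm or the gripper's body presses on something with over 40 N, if the wrist force passes 120 N, or if a joint passes its speed limit or range.

## Robot

A 6-joint arm with a two-finger parallel gripper is mounted at the origin on the work surface. World frame = base frame: x ahead of the robot, y to its left, z up, the work surface at z = 0. Lengths are in m, angles in degrees, forces in N, time in s.
With the tool pointing down it reaches from about 0.25 to 0.8 m from the base axis. Payload 8.5 kg.
Tool frame: the origin (TCP) lies at the very end of the fingers, on their centre line; the grasp point (between the pads) lies 19 mm behind it (manip.grip_depth is the distance from the TCP to the grasp point, in m); z points along the fingers, y is the line along which they close (so a half turn about z gives the same grasp; the last joint's range is limited). The gripper opens to 85 mm and grips with 20 to 120 N. Pads are 22 mm wide; open, the fingers measure 114 mm over their backs; the gripper's body (76 mm by 85 mm) begins 54 mm behind the grasp point. The pads swing forward as they close: fully open they stand 13 mm farther back than shut.
Start: joints at [76.031, 13.648, -0.773, 75.585, 0, 90], TCP at [0.127, 0.509, 0.206] pointing down, gripper open.
Joint ranges: [-152.45, 152.45], [-59.26, 108.67], [-65.41, 83.53], [-104.44, 129.93], [-82.83, 76.93], [-180, 180]. Speed limits (degrees/s): [127.2, 127.2, 159.86, 180, 180, 180].

## Interface

Orientations are given as a 3x3 rotation matrix whose columns are the frame's x, y, z axes.
In Python, from bench import manip gives the robot as it stands.
- The arm moves only by the tool step_arm, never from a script. Its argument "series" is a list of rows, each an object of numbers: "wx", "wy", "wz": the turn, a rotation vector about the tool's x, y, z in rad; "x", "y", "z": the shift along the tool's x, y, z in cm; "jaw": the opening, from 0 (shut) to 1 (fully open). A call has 1 to 10 rows; each row shifts and turns the commanded pose from where the row before left it, along the tool's axes as they then stand; what a row does not reach is not made up. A row lasts 1/10 s, in which the tool goes at most 50 mm and 8.59 degrees, less where a joint would pass 70% of its speed; a pose out of reach is approached as far as the arm can. A call is refused whole if a number of a shift passes 5 or a number of a turn 0.15, either way. A call with a gripper value outside its range is refused whole. The fingers move at their own pace and stop on an object; "squeeze" is the grip in N (left out, the last holds). Time passes only in rows, so rows that do not move let the fingers close. It gives the time, the measured TCP pose, the force, the opening and the grip force at its end, in the units of the state.
- manip.observe(): the state, without advancing time (a new reading comes with each control period).
- manip.read_camera(name): name is "scene" or "top" or "wrist"; returns a dict with "color" (400x640x3 uint8, red, green, blue), "fx", "fy", "cx", "cy" (pixels), "extrinsics" (4x4, takes a point from world to camera coordinates); the wrist camera has in their place "T_tool_cam" (4x4, takes a point from camera to tool coordinates, whose origin is the TCP and whose axes are the flange's). Camera axes: x right, y up, looking along -z (the intrinsics and any distortion apply to the point x, -y, -z); pixel columns grow to the right and rows downward; lengths in m; the calibration is good to about 2 mm. A picture is of the moment at which its call begins: read the wrist's pose just before it. There is no depth.
- manip.hand_in(): hands the job in; it is judged then, once.
The state is a dict: "time_s": time; "joint_positions": joint angles; "qd": joint speeds; "joint_torque": joint torques, N m; "position": TCP position; "ee_rot": TCP orientation; "ft_force": force on the tool from outside, world axes, zero at the start; "ft_torque": the same for the moment, N m; "gripper_width": opening from 0.0 (shut) to 1.0 (fully open); "grasp_force": force on a finger pad.
Only numpy, scipy, OpenCV 4.12 (cv2) and the standard library are available. Lean on these libraries where they do the work, as an engineer would, in place of code of your own. Each camera call takes 0.05 s, during which the arm holds its last target. There are 200 camera calls.

## Working session

There is one attempt and no reset: what is moved stays moved. The work goes in short steps, Python scripts to look and compute and a tool call to move; the robot and the scene stay as the last step left them, time stands still between calls to the robot, and variables do not carry over. Pictures are saved under pics/ and viewed, at most 14 in all, crops included, and the job is handed in when it is done.

Besides the shell and the picture viewer there is one more tool, called after "Emit:" as name(argument=value, ...), one argument or row to a line, values as JSON. step_arm: Moves the arm, as the interface text tells. Its arguments: {"type":"object","properties":{"series":{"type":"array","items":{"type":"object","properties":{"wx":{"type":"number"},"wy":{"type":"number"},"wz":{"type":"number"},"x":{"type":"number"},"y":{"type":"number"},"z":{"type":"number"},"jaw":{"type":"number"}}}},"squeeze":{"type":"number"}},"required":["series"]}

```bash
mkdir -p pics
python3 - <<'E'
from bench import manip
import cv2,numpy as np
np.set_printoptions(precision=4,suppress=True)
o=manip.observe();print(o['time_s'],o['position'],o['ee_rot'],o['gripper_width'])
for n in ['top','scene']:
    c=manip.read_camera(n);cv2.imwrite(f'pics/{n}0.png',c['color'][:,:,::-1])
    print(n,[c[k] for k in('fx','fy','cx','cy')],np.array(c['extrinsics']),[k for k in c])
E
```

```text
0.0 [0.1267 0.5091 0.2051] [[-0.9704  0.2414 -0.0003]
 [ 0.2414  0.9704 -0.0014]
 [-0.     -0.0014 -1.    ]] 0.9975745277397277
top [415.2927301674507, 415.2927301674507, 311.94268419588053, 200.7723305974178] [[ 0.0228 -0.9997  0.0031  0.001 ]
 [ 0.9911  0.023   0.1313 -0.5625]
 [-0.1314  0.0001  0.9913 -0.9442]
 [ 0.      0.      0.      1.    ]] ['color', 'fx', 'fy', 'cx', 'cy', 'extrinsics']
scene [396.2245728864295, 396.2245728864295, 321.416915867702, 203.2561470961775] [[ 0.4135  0.9104 -0.0145 -0.2438]
 [-0.57    0.2712  0.7756  0.2209]
 [ 0.7101 -0.3124  0.631  -1.3233]
 [ 0.      0.      0.      1.    ]] ['color', 'fx', 'fy', 'cx', 'cy', 'extrinsics']
```

View pics/top0.png

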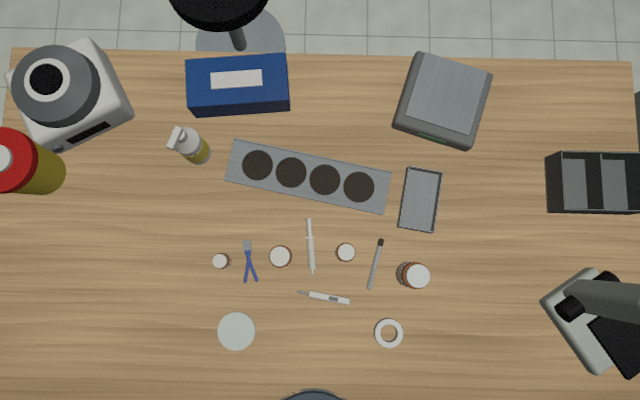

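View pics/scene0.png

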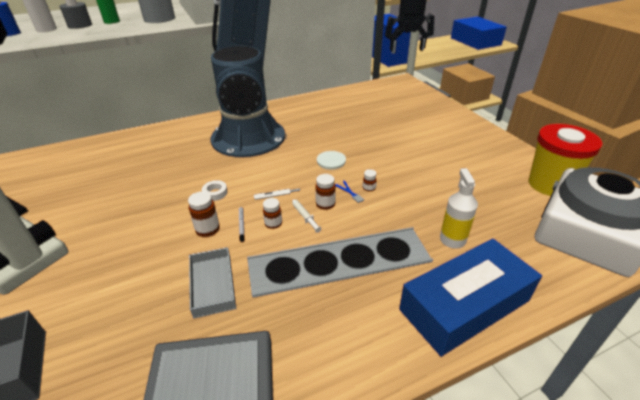

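The top view shows caps at jar1 (220,261), jar3 (280,256), jar2 (346,252) and jar4 (416,275). The mats run a (257,165) to d (359,187). The spray bottle, around (190,145), is at the +y end, so the order is jar1→a, jar2→b, jar3→c, jar4→d. The scene view agrees.

```bash
cat > h.py <<'E'
import numpy as np,cv2
np.set_printoptions(precision=4,suppress=True)
def toworld(c,u,v,z,E=None):
    E=np.array(c['extrinsics']) if E is None else E
    R,t=E[:3,:3],E[:3,3]; o=-R.T@t
    d=R.T@np.array([(u-c['cx'])/c['fx'],-(v-c['cy'])/c['fy'],-1.])
    return o+d*(z-o[2])/d[2]
def blob(mask,u,v,r=22):
    m=np.zeros_like(mask,np.uint8); s=np.s_[max(v-r,0):v+r,max(u-r,0):u+r]; m[s]=mask[s]
    n,l,st,ce=cv2.connectedComponentsWithStats(m.astype(np.uint8))
    k=1+np.argmin(np.hypot(*(ce[1:]-[u,v]).T)+ (st[1:,4]<40)*99)
    p,_=np.where(l==k),0
    e=cv2.fitEllipse(cv2.convexHull(np.argwhere(l==k)[:,::-1].astype(np.int32)))
    return e,st[k,4]
E
python3 - <<'E'
from h import *
from bench import manip
c=manip.read_camera('top'); hsv=cv2.cvtColor(c['color'],cv2.COLOR_RGB2HSV).astype(int)
V,S=hsv[...,2],hsv[...,1]
P=[]
for n,(u,v) in dict(a=(257,165),b=(291,172),c=(325,180),d=(359,187)).items():
    e,A=blob(V<75,u,v,19); p=toworld(c,*e[0],.008);P.append(p);print(n,e,A,p)
P=np.array(P);g=P[0]-P[3];print('row',g,np.linalg.norm(g)/3,np.degrees(np.arctan2(g[1],g[0])))
for n,(u,v,z) in dict(j1=(220,261,.05),j2=(346,252,.066),j3=(280,256,.082),j4=(417,275,.098)).items():
    e,A=blob((S<60)&(V>140),u,v,20);print(n,e,A,toworld(c,*e[0],z))
w=manip.read_camera('wrist');print(np.array(w['T_tool_cam']),w['fx'])
a=np.array(c['color'])[120:300,140:450,::-1];cv2.imwrite('pics/t1.png',cv2.resize(a,(800,464)))
E
```

```text
a ((256.9610290527344, 164.74119567871094), (29.46534538269043, 29.923730850219727), 63.602882385253906) 701 [0.6525 0.1513 0.008 ]
b ((290.5582275390625, 172.13534545898438), (29.691200256347656, 29.761659622192383), 92.03931427001953) 705 [0.6359 0.0681 0.008 ]
c ((324.3803405761719, 179.4024200439453), (29.668432235717773, 29.798538208007812), 90.87408447265625) 707 [ 0.6197 -0.0153  0.008 ]
d ((358.30462646484375, 186.6315460205078), (29.50814437866211, 30.12859535217285), 119.04571533203125) 713 [ 0.6037 -0.0986  0.008 ]
row [0.0488 0.2498 0.    ] 0.08485369982401332 78.95516732280889
j1 ((218.93048095703125, 260.73199462890625), (13.924975395202637, 14.66933536529541), 42.195716857910156) 168 [0.4175 0.2234 0.05  ]
j2 ((346.0776062011719, 251.7442626953125), (16.62569236755371, 16.964733123779297), 109.52857971191406) 231 [ 0.4443 -0.0657  0.066 ]
j3 ((279.35784912109375, 255.8959503173828), (19.873613357543945, 20.139944076538086), 163.2777862548828) 322 [0.4316 0.0833 0.082 ]
j4 ((417.969970703125, 275.7198181152344), (23.035303115844727, 24.20875358581543), 145.1848907470703) 447 [ 0.396  -0.2192  0.098 ]
[[-0.0002  0.9613  0.2754  0.0696]
 [ 1.      0.0001  0.0001  0.0007]
 [ 0.      0.2754 -0.9613 -0.1678]
 [ 0.      0.      0.      1.    ]] 289.0683089543551
```

View pics/t1.png

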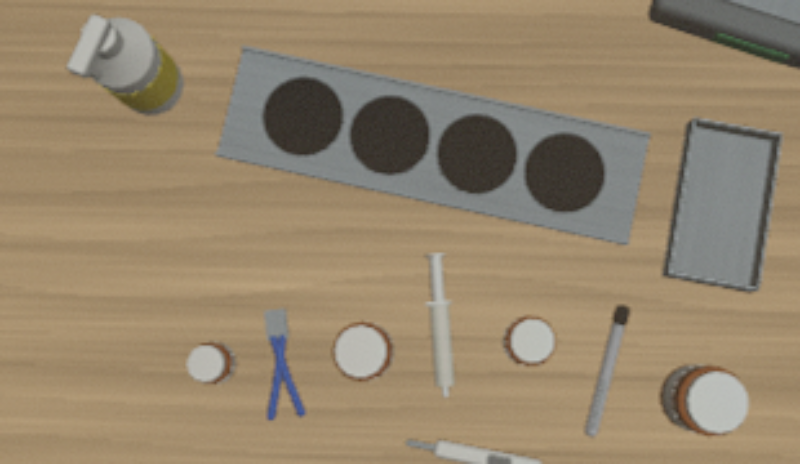

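Emit:
step_arm(
  series=[
    {"wz":-0.147},
    {"wz":-0.147},
    {"wz":-0.147},
    {"wz":-0.147},
    {"wz":-0.147},
    {"wz":-0.147},
    {"wz":-0.147},
    {"wz":-0.147},
    {"wz":-0.147},
    {"wz":-0.147},
  ],
)

```text
schema error: expected keys wx, wy, wz, x, y, z, jaw
```

```bash
cat > g.py <<'E'
# print shift in tool cm / wz rad from the present pose to target x y z
import sys
from h import *
from bench import manip
def go(x,y,z):
    o=manip.observe();R=np.array(o['ee_rot']);p=np.array(o['position'])
    a=np.radians(258.955);X=np.array([np.cos(a),np.sin(a),0]);Z=np.array([0,0,-1.])
    T=np.column_stack([X,np.cross(Z,X),Z])
    rv=cv2.Rodrigues(R.T@T)[0].ravel()
    print('t',round(o['time_s'],2),'p',p,'j',np.array(o['joint_positions']).round(1),'w',round(o['gripper_width'],3),'grip',o['grasp_force'],'F',np.array(o['ft_force']).round(1))
    print('turn rad',rv,'| shift cm now-axes',R.T@(np.array([x,y,z])-p)*100,'target-axes',T.T@(np.array([x,y,z])-p)*100)
if __name__=='__main__': go(*map(float,sys.argv[1:4]))
E
python3 g.py .4175 .2234 .2
```

```text
t 0.2 p [0.1267 0.5092 0.2053] j [76.  13.7 -0.8 75.6 -0.  90. ] w 1.001 grip 0.0 F [-0.1 -0.3 -0.6]
turn rad [-0.0008 -0.0007 -1.6218] | shift cm now-axes [-35.1215 -20.7129   0.551 ] target-axes [ 22.4775 -34.0196   0.5299]
```

All keys are required.

Emit:
step_arm(
  series=[
    {"wx":0,"wy":0,"wz":-0.147,"x":0,"y":0,"z":0,"jaw":1},
    {"wx":0,"wy":0,"wz":-0.147,"x":0,"y":0,"z":0,"jaw":1},
    {"wx":0,"wy":0,"wz":-0.147,"x":0,"y":0,"z":0,"jaw":1},
    {"wx":0,"wy":0,"wz":-0.147,"x":0,"y":0,"z":0,"jaw":1},
    {"wx":0,"wy":0,"wz":-0.147,"x":0,"y":0,"z":0,"jaw":1},
    {"wx":0,"wy":0,"wz":-0.147,"x":0,"y":0,"z":0,"jaw":1},
    {"wx":0,"wy":0,"wz":-0.147,"x":0,"y":0,"z":0,"jaw":1},
    {"wx":0,"wy":0,"wz":-0.147,"x":0,"y":0,"z":0,"jaw":1},
    {"wx":0,"wy":0,"wz":-0.147,"x":0,"y":0,"z":0,"jaw":1},
    {"wx":0,"wy":0,"wz":-0.147,"x":0,"y":0,"z":0,"jaw":1},
  ],
)

```text
time_s: 1.2
position: [0.1267, 0.5093, 0.2055]
ee_rot: [[-0.332, -0.943, -0.0], [-0.943, 0.332, -0.0], [0.001, -0.0, -1.0]]
ft_force: [-0.1, 0.1, -0.1]
gripper_width: 1.003
grasp_force: 0.0
```

```bash
python3 g.py .4175 .2234 .17
```

```text
t 1.2 p [0.1267 0.5093 0.2055] j [76.  13.7 -0.8 75.6  0.   5.4] w 1.003 grip 0.0 F [-0.1  0.1 -0.1]
turn rad [-0.     -0.0005 -0.1458] | shift cm now-axes [ 17.3069 -36.9268   3.5594] target-axes [ 22.4892 -34.021    3.5491]
```

Emit:
step_arm(
  series=[
    {"wx":0,"wy":0,"wz":-0.146,"x":0,"y":0,"z":0,"jaw":1},
    {"wx":0,"wy":0,"wz":0,"x":2.5,"y":-3.78,"z":0.4,"jaw":1},
    {"wx":0,"wy":0,"wz":0,"x":2.5,"y":-3.78,"z":0.4,"jaw":1},
    {"wx":0,"wy":0,"wz":0,"x":2.5,"y":-3.78,"z":0.4,"jaw":1},
    {"wx":0,"wy":0,"wz":0,"x":2.5,"y":-3.78,"z":0.4,"jaw":1},
    {"wx":0,"wy":0,"wz":0,"x":2.5,"y":-3.78,"z":0.4,"jaw":1},
    {"wx":0,"wy":0,"wz":0,"x":2.5,"y":-3.78,"z":0.4,"jaw":1},
    {"wx":0,"wy":0,"wz":0,"x":2.5,"y":-3.78,"z":0.4,"jaw":1},
    {"wx":0,"wy":0,"wz":0,"x":2.5,"y":-3.78,"z":0.4,"jaw":1},
    {"wx":0,"wy":0,"wz":0,"x":2.5,"y":-3.78,"z":0.3,"jaw":1},
  ],
)

```text
time_s: 2.2
position: [0.4168, 0.2201, 0.1705]
ee_rot: [[-0.197, -0.98, 0.0], [-0.98, 0.197, 0.0], [-0.0, -0.0, -1.0]]
ft_force: [0.2, -0.3, -0.1]
gripper_width: 1.0
grasp_force: 0.0
```

```bash
cat > wr.py <<'E'
import sys
from h import *
from bench import manip
def wrist(name=None):
    o=manip.observe();T=np.eye(4);T[:3,:3]=o['ee_rot'];T[:3,3]=o['position']
    w=manip.read_camera('wrist');E=np.linalg.inv(T@np.array(w['T_tool_cam']))
    if name: cv2.imwrite(f'pics/{name}.png',w['color'][:,:,::-1])
    return w,E
def proj(w,E,p):
    q=E[:3,:3]@np.array(p)+E[:3,3];return w['cx']-w['fx']*q[0]/q[2],w['cy']+w['fy']*q[1]/q[2]
if __name__=='__main__':
    n=sys.argv[1];x,y,z=map(float,sys.argv[2:5])
    w,E=wrist(n);u,v=proj(w,E,(x,y,z));print('expected px',u,v)
    hsv=cv2.cvtColor(w['color'],cv2.COLOR_RGB2HSV).astype(int)
    e,A=blob((hsv[...,1]<60)&(hsv[...,2]>140),int(u),int(v),int(sys.argv[5]))
    print(e,A,toworld(w,*e[0],z,E))
E
python3 g.py .4175 .2234 .01;python3 wr.py w1 .4175 .2234 .05 45
```

```text
t 2.2 p [0.4168 0.2201 0.1705] j [ 27.8   9.3 -11.7  69.1  -0.  -50.8] w 1.0 grip 0.0 F [ 0.2 -0.3 -0.1]
turn rad [-0.0001  0.     -0.0059] | shift cm now-axes [-0.3348 -0.0003 16.0534] target-axes [-0.335  -0.003  16.0534]
expected px 320.71144085077395 192.98384693858452
((321.74676513671875, 194.05062866210938), (29.7999267578125, 30.60232162475586), 91.16043090820312) 721 [0.4167 0.2247 0.05  ]
```

View pics/w1.png

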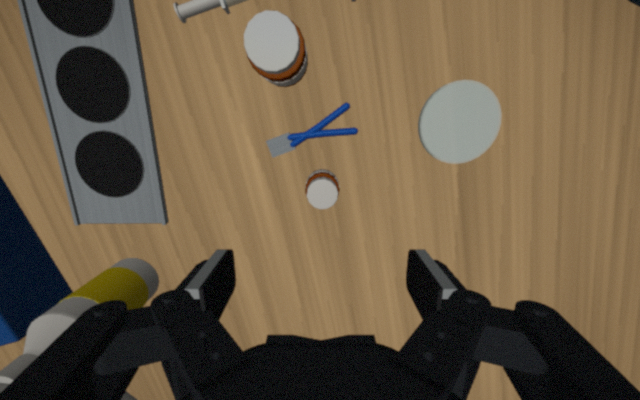

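Jar1's cap is at (322,194) and mats a–c are in view. The jar is within 1.5 mm of the top-camera estimate. I'll check where the fingertips sit relative to the TCP.

Run:
```python
from wr import *
w,E=wrist();T=np.linalg.inv(np.array(w['T_tool_cam']))
for x in(.011,-.011):
  for y in(.0425,.057):
    for z in(0,-.013,-.026):print(x,y,z,np.round(proj(w,T,(x,y,z)),0))
hsv=cv2.cvtColor(w['color'],cv2.COLOR_RGB2HSV).astype(int)
for u,v in((93,84),(109,163)):
    e,A=blob(hsv[...,2]<75,u,v,42);print(e,A,toworld(w,*e[0],.008,E))
```

```text
0.011 0.0425 0 [390. 218.]
0.011 0.0425 -0.013 [395. 226.]
0.011 0.0425 -0.026 [402. 234.]
0.011 0.057 0 [414. 218.]
0.011 0.057 -0.013 [421. 226.]
0.011 0.057 -0.026 [429. 234.]
-0.011 0.0425 0 [388. 251.]
-0.011 0.0425 -0.013 [393. 261.]
-0.011 0.0425 -0.026 [398. 272.]
-0.011 0.057 0 [411. 251.]
-0.011 0.057 -0.013 [417. 261.]
-0.011 0.057 -0.026 [425. 272.]
((97.76295471191406, 88.06793975830078), (66.6514663696289, 82.31446075439453), 139.66587829589844) 4317 [0.6343 0.0686 0.008 ]
((113.88884735107422, 166.9521942138672), (60.2374153137207, 72.76270294189453), 129.94586181640625) 3455 [0.6506 0.1518 0.008 ]
```

Emit:
step_arm(
  series=[
    {"wx":0,"wy":0,"wz":0,"x":-0.05,"y":0.05,"z":3,"jaw":1},
    {"wx":0,"wy":0,"wz":0,"x":0,"y":0,"z":3,"jaw":1},
    {"wx":0,"wy":0,"wz":0,"x":0,"y":0,"z":3,"jaw":1},
    {"wx":0,"wy":0,"wz":0,"x":0,"y":0,"z":3,"jaw":1},
    {"wx":0,"wy":0,"wz":0,"x":0,"y":0,"z":2,"jaw":1},
    {"wx":0,"wy":0,"wz":0,"x":0,"y":0,"z":1,"jaw":1},
    {"wx":0,"wy":0,"wz":0,"x":0,"y":0,"z":0.5,"jaw":1},
    {"wx":0,"wy":0,"wz":0,"x":0,"y":0,"z":0,"jaw":1},
    {"wx":0,"wy":0,"wz":0,"x":0,"y":0,"z":0,"jaw":1},
  ],
)

```text
time_s: 3.2
position: [0.416, 0.2227, 0.0165]
ee_rot: [[-0.197, -0.98, 0.001], [-0.98, 0.197, 0.001], [-0.001, -0.001, -1.0]]
ft_force: [0.9, -0.2, 0.0]
gripper_width: 1.0
grasp_force: 0.0
```

```bash
python3 g.py .417 .224 .002
```

```text
t 3.2 p [0.416  0.2227 0.0165] j [ 28.2  17.  -26.6  46.4  -0.  -50.5] w 1.0 grip 0.0 F [ 0.9 -0.2  0. ]
turn rad [-0.001   0.0007 -0.0057] | shift cm now-axes [-0.1453 -0.0739  1.4517] target-axes [-0.1459 -0.0761  1.4515]
```

Emit:
step_arm(
  series=[
    {"wx":0,"wy":0,"wz":-0.006,"x":-0.15,"y":-0.08,"z":0.8,"jaw":1},
    {"wx":0,"wy":0,"wz":0,"x":0,"y":0,"z":0.6,"jaw":1},
    {"wx":0,"wy":0,"wz":0,"x":0,"y":0,"z":0,"jaw":0.6},
    {"wx":0,"wy":0,"wz":0,"x":0,"y":0,"z":0,"jaw":0.5},
    {"wx":0,"wy":0,"wz":0,"x":0,"y":0,"z":0,"jaw":0.3},
    {"wx":0,"wy":0,"wz":0,"x":0,"y":0,"z":0,"jaw":0.3},
    {"wx":0,"wy":0,"wz":0,"x":0,"y":0,"z":0,"jaw":0.3},
    {"wx":0,"wy":0,"wz":0,"x":0,"y":0,"z":0,"jaw":0.3},
  ],
  squeeze=30,
)

```text
time_s: 4.0
position: [0.4166, 0.2237, 0.0021]
ee_rot: [[-0.191, -0.982, 0.0], [-0.982, 0.191, 0.0], [-0.0, -0.0, -1.0]]
ft_force: [-0.7, 0.6, 5.7]
gripper_width: 0.403
grasp_force: 29.5
```

```bash
python3 g.py .6516 .1516 .1;python3 - <<'E'
from wr import *
wrist('w2')
E
```

```text
t 4.0 p [0.4166 0.2237 0.0021] j [ 28.2  18.1 -27.5  44.3  -0.  -50.7] w 0.403 grip 29.46191132068634 F [-0.7  0.6  5.7]
turn rad [-0.0004  0.0002  0.0002] | shift cm now-axes [  2.5735 -24.4445  -9.7768] target-axes [  2.5708 -24.4411  -9.7859]
```

View pics/w2.png

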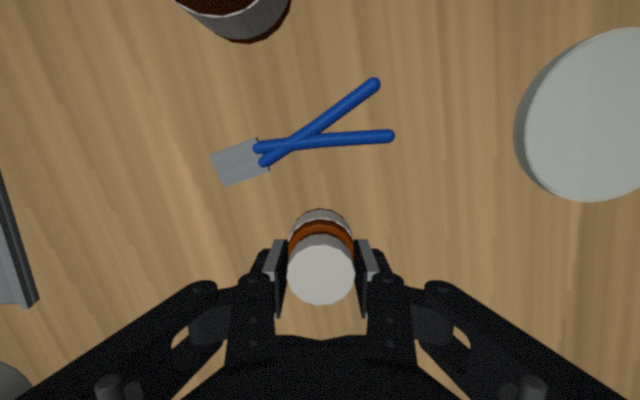

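Jar1 is between the pads, with its cap at about (320,275) and upright. I'll lift it.

Emit:
step_arm(
  series=[
    {"wx":0,"wy":0,"wz":0,"x":0,"y":0,"z":-1,"jaw":0.3},
    {"wx":0,"wy":0,"wz":0,"x":0,"y":0,"z":-3,"jaw":0.3},
    {"wx":0,"wy":0,"wz":0,"x":0,"y":0,"z":-3,"jaw":0.3},
    {"wx":0,"wy":0,"wz":0,"x":0.4,"y":-3.5,"z":-1,"jaw":0.3},
    {"wx":0,"wy":0,"wz":0,"x":0.4,"y":-4,"z":0,"jaw":0.3},
    {"wx":0,"wy":0,"wz":0,"x":0.4,"y":-4,"z":0,"jaw":0.3},
    {"wx":0,"wy":0,"wz":0,"x":0.4,"y":-4,"z":0,"jaw":0.3},
    {"wx":0,"wy":0,"wz":0,"x":0.4,"y":-4,"z":0,"jaw":0.3},
    {"wx":0,"wy":0,"wz":0,"x":0.5,"y":-4,"z":0,"jaw":0.3},
    {"wx":0,"wy":0,"wz":0,"x":0,"y":-0.9,"z":0,"jaw":0.3},
  ],
)

```text
time_s: 5.05
position: [0.6547, 0.1508, 0.0817]
ee_rot: [[-0.194, -0.981, 0.002], [-0.981, 0.194, -0.0], [-0.0, -0.002, -1.0]]
ft_force: [0.2, -0.1, -0.5]
gripper_width: 0.368
grasp_force: 35.7
```

```bash
python3 g.py .6516 .1516 .011;python3 - <<'E'
from wr import *
w,E=wrist('w3');T=np.linalg.inv(np.array(w['T_tool_cam']))
hsv=cv2.cvtColor(w['color'],cv2.COLOR_RGB2HSV).astype(int)
e,A=blob((hsv[...,1]<60)&(hsv[...,2]>120),320,275,45);print(e,A,toworld(w,*e[0],-.048,T)*1000)
E
```

```text
t 5.05 p [0.6547 0.1508 0.0817] j [ 13.   31.2   8.2  66.9  -0.  -65.9] w 0.368 grip 35.7409393787384 F [ 0.2 -0.1 -0.5]
turn rad [-0.0018  0.0001 -0.002 ] | shift cm now-axes [-0.0193  0.3376  7.0685] target-axes [-0.0208  0.3247  7.0691]
((320.10321044921875, 267.2275085449219), (66.40426635742188, 69.76725769042969), 174.21322631835938) 3534 [  3.7021  -0.3864 -48.    ]
```

View pics/w3.png

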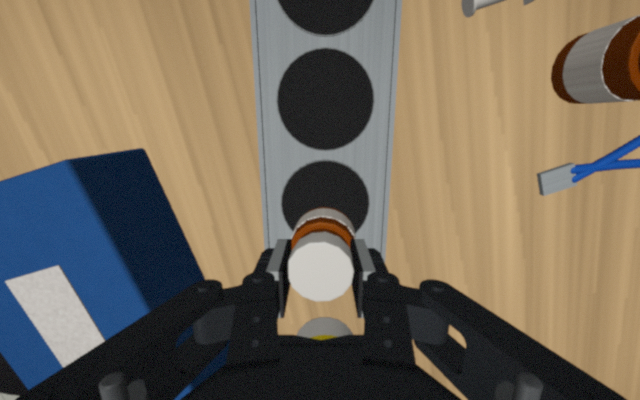

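Jar1 is held by its cap and seems to have slipped about 3 mm in the grip. It's right over mat a, so I'll lower it gently and watch the force.

Emit:
step_arm(
  series=[
    {"wx":0,"wy":0,"wz":0,"x":-0.1,"y":0,"z":1.5,"jaw":0.3},
    {"wx":0,"wy":0,"wz":0,"x":0,"y":0,"z":2,"jaw":0.3},
    {"wx":0,"wy":0,"wz":0,"x":0,"y":0,"z":1.5,"jaw":0.3},
    {"wx":0,"wy":0,"wz":0,"x":0,"y":0,"z":1,"jaw":0.3},
    {"wx":0,"wy":0,"wz":0,"x":0,"y":0,"z":0,"jaw":0.3},
    {"wx":0,"wy":0,"wz":0,"x":0,"y":0,"z":0,"jaw":0.3},
  ],
)

```text
time_s: 5.7
position: [0.6512, 0.1537, 0.0224]
ee_rot: [[-0.191, -0.982, 0.0], [-0.982, 0.191, 0.0], [-0.0, -0.0, -1.0]]
ft_force: [0.8, 0.0, 0.7]
gripper_width: 0.363
grasp_force: 35.7
```

```bash
python3 g.py .6516 .1516 .0134
```

```text
t 5.7 p [0.6512 0.1537 0.0224] j [ 13.3  33.4   2.9  59.5  -0.  -65.7] w 0.363 grip 35.74083745479584 F [0.8 0.  0.7]
turn rad [-0.0002  0.0001  0.0005] | shift cm now-axes [ 0.198  -0.0792  0.8995] target-axes [ 0.1979 -0.0795  0.8995]
```

Emit:
step_arm(
  series=[
    {"wx":0,"wy":0,"wz":0,"x":0,"y":-0.05,"z":0.3,"jaw":0.3},
    {"wx":0,"wy":0,"wz":0,"x":0,"y":0,"z":0.3,"jaw":0.3},
    {"wx":0,"wy":0,"wz":0,"x":0,"y":0,"z":0.15,"jaw":0.3},
    {"wx":0,"wy":0,"wz":0,"x":0,"y":0,"z":0,"jaw":0.3},
    {"wx":0,"wy":0,"wz":0,"x":0,"y":0,"z":0,"jaw":0.3},
  ],
)

```text
time_s: 6.2
position: [0.652, 0.1532, 0.0143]
ee_rot: [[-0.191, -0.982, 0.0], [-0.982, 0.191, -0.0], [0.0, -0.0, -1.0]]
ft_force: [0.1, 0.6, 0.3]
gripper_width: 0.366
grasp_force: 35.8
```

Emit:
step_arm(
  series=[
    {"wx":0,"wy":0,"wz":0,"x":0,"y":0,"z":0.15,"jaw":0.3},
    {"wx":0,"wy":0,"wz":0,"x":0,"y":0,"z":0.15,"jaw":0.3},
    {"wx":0,"wy":0,"wz":0,"x":0,"y":0,"z":0,"jaw":0.3},
  ],
)

```text
time_s: 6.5
position: [0.6522, 0.1537, 0.0139]
ee_rot: [[-0.191, -0.982, 0.002], [-0.982, 0.191, 0.001], [-0.001, -0.002, -1.0]]
ft_force: [-7.5, -0.7, 20.4]
gripper_width: 0.364
grasp_force: 37.5
```

Emit:
step_arm(
  series=[
    {"wx":0,"wy":0,"wz":0,"x":0,"y":0,"z":-0.2,"jaw":0.3},
    {"wx":0,"wy":0,"wz":0,"x":0,"y":0,"z":0,"jaw":0.45},
    {"wx":0,"wy":0,"wz":0,"x":0,"y":0,"z":0,"jaw":0.7},
    {"wx":0,"wy":0,"wz":0,"x":0,"y":0,"z":0,"jaw":1},
    {"wx":0,"wy":0,"wz":0,"x":0,"y":0,"z":0,"jaw":1},
    {"wx":0,"wy":0,"wz":0,"x":0,"y":0,"z":-3,"jaw":1},
    {"wx":0,"wy":0,"wz":0,"x":0,"y":0,"z":-4,"jaw":1},
    {"wx":0,"wy":0,"wz":0,"x":0,"y":0,"z":-4,"jaw":1},
    {"wx":0,"wy":0,"wz":0,"x":0,"y":0,"z":-3,"jaw":1},
  ],
)

```text
time_s: 7.4
position: [0.6524, 0.1533, 0.1557]
ee_rot: [[-0.191, -0.981, 0.002], [-0.981, 0.191, 0.0], [-0.001, -0.002, -1.0]]
ft_force: [0.5, -0.1, 1.0]
gripper_width: 1.002
grasp_force: 0.0
```

```bash
python3 g.py .4438 -.065 .15;python3 - <<'E'
from wr import *
w,E=wrist('w4');hsv=cv2.cvtColor(w['color'],cv2.COLOR_RGB2HSV).astype(int)
p=(.6516,.1516,.058);u,v=proj(w,E,p);print(u,v)
e,A=blob((hsv[...,1]<60)&(hsv[...,2]>140),int(u),int(v),40);print(e,A,toworld(w,*e[0],.058,E))
E
```

```text
t 7.4 p [0.6524 0.1533 0.1557] j [ 13.2  29.1  15.6  76.4  -0.  -65.7] w 1.002 grip 0.0 F [ 0.5 -0.1  1. ]
turn rad [-0.0017  0.0007  0.0001] | shift cm now-axes [25.4238 16.293   0.5258] target-axes [25.425  16.2897  0.5698]
321.3750874308221 193.46394798940815
((323.4801940917969, 195.8946990966797), (32.47261047363281, 33.389060974121094), 93.3929214477539) 861 [0.6501 0.1543 0.058 ]
```

View pics/w4.png

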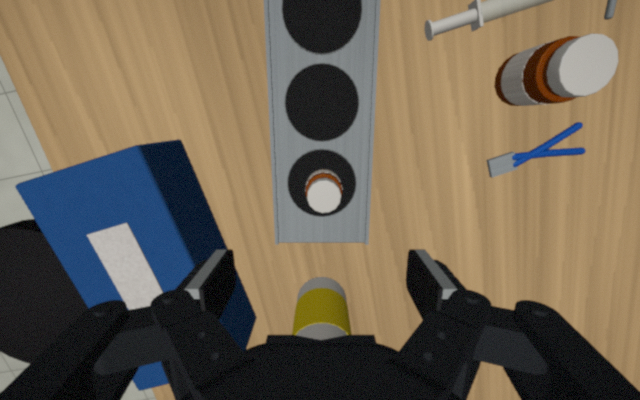

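Jar1 stands upright on mat a: cap (323,195), mat centre (322,183), which is within about 2 mm. Next is jar2.

Emit:
step_arm(
  series=[
    {"wx":0,"wy":0,"wz":0,"x":2.4,"y":1.5,"z":0,"jaw":1},
    {"wx":0,"wy":0,"wz":0,"x":4,"y":2.5,"z":0,"jaw":1},
    {"wx":0,"wy":0,"wz":0,"x":4,"y":2.6,"z":0,"jaw":1},
    {"wx":0,"wy":0,"wz":0,"x":4,"y":2.6,"z":0,"jaw":1},
    {"wx":0,"wy":0,"wz":0,"x":4,"y":2.6,"z":0,"jaw":1},
    {"wx":0,"wy":0,"wz":0,"x":4,"y":2.6,"z":0,"jaw":1},
    {"wx":0,"wy":0,"wz":0,"x":3,"y":1.9,"z":0,"jaw":1},
    {"wx":0,"wy":0,"wz":0,"x":0,"y":0,"z":0,"jaw":1},
    {"wx":0,"wy":0,"wz":0,"x":0,"y":0,"z":0,"jaw":1},
  ],
)

```text
time_s: 8.35
position: [0.4433, -0.0653, 0.1534]
ee_rot: [[-0.193, -0.981, 0.001], [-0.981, 0.193, -0.0], [-0.0, -0.001, -1.0]]
ft_force: [0.6, -0.7, -0.2]
gripper_width: 0.997
grasp_force: 0.0
```

```bash
python3 g.py .4438 -.065 .010;python3 wr.py w5 .4438 -.065 .066 45
```

```text
t 8.35 p [ 0.4433 -0.0653  0.1534] j [ -8.4   7.6 -16.4  66.    0.  -87.2] w 0.997 grip 0.0 F [ 0.6 -0.7 -0.2]
turn rad [-0.0009  0.0001 -0.0016] | shift cm now-axes [-0.0394 -0.0315 14.3425] target-axes [-0.0414 -0.0445 14.3425]
expected px 320.34111745302806 198.6714597388065
((321.1812438964844, 199.07676696777344), (39.61539840698242, 40.95707702636719), 100.47175598144531) 1289 [ 0.4431 -0.0645  0.066 ]
```

Emit:
step_arm(
  series=[
    {"wx":0,"wy":0,"wz":0,"x":-0.05,"y":0,"z":3,"jaw":1},
    {"wx":0,"wy":0,"wz":0,"x":0,"y":0,"z":4,"jaw":1},
    {"wx":0,"wy":0,"wz":0,"x":0,"y":0,"z":4,"jaw":1},
    {"wx":0,"wy":0,"wz":0,"x":0,"y":0,"z":2.5,"jaw":1},
    {"wx":0,"wy":0,"wz":0,"x":0,"y":0,"z":1.3,"jaw":1},
    {"wx":0,"wy":0,"wz":0,"x":0,"y":0,"z":0,"jaw":0.7},
    {"wx":0,"wy":0,"wz":0,"x":0,"y":0,"z":0,"jaw":0.6},
    {"wx":0,"wy":0,"wz":0,"x":0,"y":0,"z":0,"jaw":0.35},
    {"wx":0,"wy":0,"wz":0,"x":0,"y":0,"z":0,"jaw":0.35},
    {"wx":0,"wy":0,"wz":0,"x":0,"y":0,"z":0,"jaw":0.35},
  ],
)

```text
time_s: 9.4
position: [0.4445, -0.0642, 0.0062]
ee_rot: [[-0.191, -0.982, 0.002], [-0.982, 0.191, 0.0], [-0.001, -0.002, -1.0]]
ft_force: [0.9, 2.3, 5.6]
gripper_width: 0.508
grasp_force: 30.9
```

```bash
python3 g.py .635 .0685 .1
```

```text
t 9.4 p [ 0.4445 -0.0642  0.0062] j [ -8.2  15.8 -30.4  43.7   0.  -87.2] w 0.508 grip 30.93336045742035 F [0.9 2.3 5.6]
turn rad [-0.0022  0.0006  0.0005] | shift cm now-axes [-16.6695 -16.1844  -9.3358] target-axes [-16.6714 -16.1562  -9.3812]
```

Emit:
step_arm(
  series=[
    {"wx":0,"wy":0,"wz":0,"x":0,"y":0,"z":-1,"jaw":0.35},
    {"wx":0,"wy":0,"wz":0,"x":0,"y":0,"z":-3,"jaw":0.35},
    {"wx":0,"wy":0,"wz":0,"x":0,"y":-1,"z":-3,"jaw":0.35},
    {"wx":0,"wy":0,"wz":0,"x":-2,"y":-2.2,"z":-1,"jaw":0.35},
    {"wx":0,"wy":0,"wz":0,"x":-3,"y":-2.8,"z":0,"jaw":0.35},
    {"wx":0,"wy":0,"wz":0,"x":-3,"y":-2.8,"z":0,"jaw":0.35},
    {"wx":0,"wy":0,"wz":0,"x":-3,"y":-2.8,"z":0,"jaw":0.35},
    {"wx":0,"wy":0,"wz":0,"x":-3,"y":-2.6,"z":0,"jaw":0.35},
    {"wx":0,"wy":0,"wz":0,"x":-2.7,"y":-2,"z":0,"jaw":0.35},
    {"wx":0,"wy":0,"wz":0,"x":0,"y":0,"z":0,"jaw":0.35},
  ],
)

```text
time_s: 10.4
position: [0.6371, 0.0711, 0.0853]
ee_rot: [[-0.189, -0.982, 0.002], [-0.982, 0.189, 0.0], [-0.001, -0.002, -1.0]]
ft_force: [0.0, -0.8, -1.2]
gripper_width: 0.507
grasp_force: 30.9
```

```bash
python3 g.py .6352 .0688 .0142;python3 - <<'E'
from wr import *
w,E=wrist('w6')
E
```

```text
t 10.4 p [0.6371 0.0711 0.0853] j [  6.4  28.1   3.4  65.1   0.  -72.7] w 0.507 grip 30.944886803627014 F [ 0.  -0.8 -1.2]
turn rad [-0.0016  0.0008  0.0025] | shift cm now-axes [0.272  0.1527 7.1088] target-axes [0.2668 0.1408 7.1093]
```

View pics/w6.png

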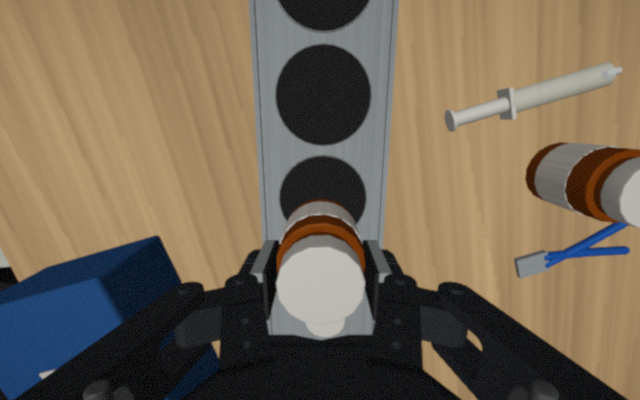

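Jar2 is held on its body and upright, with its cap at (320,285) over mat b. I'll lower it.

Emit:
step_arm(
  series=[
    {"wx":0,"wy":0,"wz":0,"x":0,"y":0,"z":1.5,"jaw":0.35},
    {"wx":0,"wy":0,"wz":0,"x":0,"y":0,"z":2,"jaw":0.35},
    {"wx":0,"wy":0,"wz":0,"x":0,"y":0,"z":1.5,"jaw":0.35},
    {"wx":0,"wy":0,"wz":0,"x":0,"y":0,"z":1,"jaw":0.35},
    {"wx":0,"wy":0,"wz":0,"x":0,"y":0,"z":0.3,"jaw":0.35},
    {"wx":0,"wy":0,"wz":0,"x":0,"y":0,"z":0,"jaw":0.35},
    {"wx":0,"wy":0,"wz":0,"x":0,"y":0,"z":0,"jaw":0.35},
  ],
)

```text
time_s: 11.15
position: [0.6347, 0.0684, 0.0231]
ee_rot: [[-0.192, -0.981, 0.001], [-0.981, 0.192, -0.0], [-0.0, -0.001, -1.0]]
ft_force: [0.6, 1.0, -1.0]
gripper_width: 0.515
grasp_force: 30.9
```

```bash
python3 g.py .6352 .0688 .0142
```

```text
t 11.15 p [0.6347 0.0684 0.0231] j [  6.2  30.6  -2.2  57.2  -0.  -72.8] w 0.515 grip 30.94519793987274 F [ 0.6  1.  -1. ]
turn rad [-0.001   0.0001 -0.    ] | shift cm now-axes [-0.0501 -0.0358  0.8922] target-axes [-0.0502 -0.0367  0.8922]
```

Emit:
step_arm(
  series=[
    {"wx":0,"wy":0,"wz":0,"x":-0.05,"y":-0.04,"z":0.4,"jaw":0.35},
    {"wx":0,"wy":0,"wz":0,"x":0,"y":0,"z":0.3,"jaw":0.35},
    {"wx":0,"wy":0,"wz":0,"x":0,"y":0,"z":0.15,"jaw":0.35},
    {"wx":0,"wy":0,"wz":0,"x":0,"y":0,"z":0,"jaw":0.35},
    {"wx":0,"wy":0,"wz":0,"x":0,"y":0,"z":0,"jaw":0.35},
  ],
)

```text
time_s: 11.65
position: [0.6349, 0.069, 0.0142]
ee_rot: [[-0.191, -0.982, 0.0], [-0.982, 0.191, -0.0], [-0.0, -0.0, -1.0]]
ft_force: [-0.7, -0.0, 5.2]
gripper_width: 0.513
grasp_force: 31.4
```

Touching with about 5 N. I'll release, rise, then head for jar3.

Emit:
step_arm(
  series=[
    {"wx":0,"wy":0,"wz":0,"x":0,"y":0,"z":0,"jaw":0.55},
    {"wx":0,"wy":0,"wz":0,"x":0,"y":0,"z":0,"jaw":0.75},
    {"wx":0,"wy":0,"wz":0,"x":0,"y":0,"z":0,"jaw":1},
    {"wx":0,"wy":0,"wz":0,"x":0,"y":0,"z":0,"jaw":1},
    {"wx":0,"wy":0,"wz":0,"x":0,"y":0,"z":-3,"jaw":1},
    {"wx":0,"wy":0,"wz":0,"x":0,"y":0,"z":-4,"jaw":1},
    {"wx":0,"wy":0,"wz":0,"x":0,"y":0,"z":-5,"jaw":1},
    {"wx":0,"wy":0,"wz":0,"x":0,"y":0,"z":-3,"jaw":1},
    {"wx":0,"wy":0,"wz":0,"x":0,"y":0,"z":0,"jaw":1},
  ],
)

```text
time_s: 12.55
position: [0.6374, 0.0692, 0.1689]
ee_rot: [[-0.191, -0.981, 0.008], [-0.982, 0.191, 0.001], [-0.002, -0.008, -1.0]]
ft_force: [0.0, -1.0, -0.7]
gripper_width: 1.0
grasp_force: 0.0
```

```bash
python3 g.py .431 .0838 .165;python3 wr.py w7 .6352 .0688 .074 45
```

```text
t 12.55 p [0.6374 0.0692 0.1689] j [  6.2  25.5  11.6  75.6  -0.  -72.8] w 1.0 grip 0.0 F [ 0.  -1.  -0.7]
turn rad [-0.0078  0.0023  0.0002] | shift cm now-axes [ 2.5218 20.5355  0.2249] target-axes [ 2.5243 20.5328  0.3901]
expected px 323.69027546857785 195.0856476673738
((323.6568298339844, 194.27780151367188), (39.41761779785156, 39.943389892578125), 137.81500244140625) 1248 [0.6351 0.068  0.074 ]
```

Emit:
step_arm(
  series=[
    {"wx":0,"wy":0,"wz":0,"x":0.3,"y":2,"z":0,"jaw":1},
    {"wx":0,"wy":0,"wz":0,"x":0.4,"y":4,"z":0,"jaw":1},
    {"wx":0,"wy":0,"wz":0,"x":0.6,"y":4.5,"z":0,"jaw":1},
    {"wx":0,"wy":0,"wz":0,"x":0.6,"y":4.5,"z":0,"jaw":1},
    {"wx":0,"wy":0,"wz":0,"x":0.4,"y":3.8,"z":0,"jaw":1},
    {"wx":0,"wy":0,"wz":0,"x":0.2,"y":1.5,"z":0,"jaw":1},
    {"wx":0,"wy":0,"wz":0,"x":0,"y":0,"z":0,"jaw":1},
    {"wx":0,"wy":0,"wz":0,"x":0,"y":0,"z":0,"jaw":1},
  ],
)

```text
time_s: 13.4
position: [0.4316, 0.0834, 0.1634]
ee_rot: [[-0.191, -0.982, 0.001], [-0.982, 0.191, -0.0], [0.0, -0.001, -1.0]]
ft_force: [-0.5, 0.4, -0.4]
gripper_width: 0.999
grasp_force: 0.0
```

```bash
python3 g.py .431 .0838 .022;python3 wr.py w8 .431 .0838 .082 48
```

```text
t 13.4 p [0.4316 0.0834 0.1634] j [ 10.9   6.4 -16.2  67.4  -0.  -68. ] w 0.999 grip 0.0 F [-0.5  0.4 -0.4]
turn rad [-0.0006 -0.      0.0004] | shift cm now-axes [-0.03    0.0762 14.1443] target-axes [-0.0298  0.0684 14.1443]
expected px 321.5619865967962 200.31521179866718
((322.43524169921875, 201.16030883789062), (46.98337173461914, 48.72599792480469), 91.81371307373047) 1806 [0.4304 0.0847 0.082 ]
```

Emit:
step_arm(
  series=[
    {"wx":0,"wy":0,"wz":0,"x":-0.05,"y":0.07,"z":3,"jaw":1},
    {"wx":0,"wy":0,"wz":0,"x":0,"y":0,"z":4,"jaw":1},
    {"wx":0,"wy":0,"wz":0,"x":0,"y":0,"z":4,"jaw":1},
    {"wx":0,"wy":0,"wz":0,"x":0,"y":0,"z":2.2,"jaw":1},
    {"wx":0,"wy":0,"wz":0,"x":0,"y":0,"z":1,"jaw":1},
    {"wx":0,"wy":0,"wz":0,"x":0,"y":0,"z":0,"jaw":0.8},
    {"wx":0,"wy":0,"wz":0,"x":0,"y":0,"z":0,"jaw":0.7},
    {"wx":0,"wy":0,"wz":0,"x":0,"y":0,"z":0,"jaw":0.45},
    {"wx":0,"wy":0,"wz":0,"x":0,"y":0,"z":0,"jaw":0.45},
    {"wx":0,"wy":0,"wz":0,"x":0,"y":0,"z":0,"jaw":0.45},
  ],
)

```text
time_s: 14.45
position: [0.4314, 0.0841, 0.0229]
ee_rot: [[-0.191, -0.982, 0.003], [-0.982, 0.191, 0.0], [-0.001, -0.002, -1.0]]
ft_force: [-0.3, 0.6, 7.4]
gripper_width: 0.59
grasp_force: 31.7
```

```bash
python3 g.py .619 -.0148 .1
```

```text
t 14.45 p [0.4314 0.0841 0.0229] j [ 11.   13.7 -30.2  45.9  -0.  -67.9] w 0.59 grip 31.733127236366272 F [-0.3  0.6  7.4]
turn rad [-0.0025  0.0008  0.0001] | shift cm now-axes [  6.1093 -20.3237  -7.6644] target-axes [  6.1127 -20.3054  -7.7102]
```

Emit:
step_arm(
  series=[
    {"wx":0,"wy":0,"wz":0,"x":0,"y":0,"z":-1,"jaw":0.45},
    {"wx":0,"wy":0,"wz":0,"x":0,"y":0,"z":-3,"jaw":0.45},
    {"wx":0,"wy":0,"wz":0,"x":1,"y":-1,"z":-2.5,"jaw":0.45},
    {"wx":0,"wy":0,"wz":0,"x":2,"y":-3,"z":-1,"jaw":0.45},
    {"wx":0,"wy":0,"wz":0,"x":2,"y":-3.5,"z":0,"jaw":0.45},
    {"wx":0,"wy":0,"wz":0,"x":1.1,"y":-4,"z":0,"jaw":0.45},
    {"wx":0,"wy":0,"wz":0,"x":0,"y":-4,"z":0,"jaw":0.45},
    {"wx":0,"wy":0,"wz":0,"x":0,"y":-3.3,"z":0,"jaw":0.45},
    {"wx":0,"wy":0,"wz":0,"x":0,"y":-1.5,"z":0,"jaw":0.45},
    {"wx":0,"wy":0,"wz":0,"x":0,"y":0,"z":0,"jaw":0.45},
  ],
)

```text
time_s: 15.45
position: [0.6196, -0.0153, 0.0968]
ee_rot: [[-0.192, -0.981, 0.001], [-0.981, 0.192, -0.0], [0.0, -0.001, -1.0]]
ft_force: [-0.5, -0.2, -0.3]
gripper_width: 0.592
grasp_force: 31.9
```

Emit:
step_arm(
  series=[
    {"wx":0,"wy":0,"wz":0,"x":0,"y":0,"z":1.5,"jaw":0.45},
    {"wx":0,"wy":0,"wz":0,"x":0,"y":0,"z":2,"jaw":0.45},
    {"wx":0,"wy":0,"wz":0,"x":0,"y":0,"z":1.2,"jaw":0.45},
    {"wx":0,"wy":0,"wz":0,"x":0,"y":0,"z":0.8,"jaw":0.45},
    {"wx":0,"wy":0,"wz":0,"x":0,"y":0,"z":0,"jaw":0.45},
    {"wx":0,"wy":0,"wz":0,"x":0,"y":0,"z":0,"jaw":0.45},
    {"wx":0,"wy":0,"wz":0,"x":0,"y":0,"z":0,"jaw":0.45},
  ],
)

```text
time_s: 16.15
position: [0.6183, -0.0148, 0.0426]
ee_rot: [[-0.191, -0.982, 0.001], [-0.982, 0.191, -0.0], [-0.0, -0.001, -1.0]]
ft_force: [0.2, 0.8, -1.6]
gripper_width: 0.594
grasp_force: 31.9
```

```bash
python3 g.py .619 -.0148 .031
```

```text
t 16.15 p [ 0.6183 -0.0148  0.0426] j [ -1.4  27.9  -3.8  58.2  -0.  -80.3] w 0.594 grip 31.856902241706848 F [ 0.2  0.8 -1.6]
turn rad [-0.0013  0.0001  0.0002] | shift cm now-axes [-0.0132 -0.0666  1.1617] target-axes [-0.0133 -0.068   1.1616]
```

Emit:
step_arm(
  series=[
    {"wx":0,"wy":0,"wz":0,"x":0,"y":-0.07,"z":0.5,"jaw":0.45},
    {"wx":0,"wy":0,"wz":0,"x":0,"y":0,"z":0.4,"jaw":0.45},
    {"wx":0,"wy":0,"wz":0,"x":0,"y":0,"z":0.25,"jaw":0.45},
    {"wx":0,"wy":0,"wz":0,"x":0,"y":0,"z":0,"jaw":0.45},
    {"wx":0,"wy":0,"wz":0,"x":0,"y":0,"z":0,"jaw":0.45},
  ],
)

```text
time_s: 16.65
position: [0.6184, -0.015, 0.031]
ee_rot: [[-0.191, -0.981, 0.0], [-0.981, 0.191, -0.0], [0.0, -0.0, -1.0]]
ft_force: [-3.3, 0.3, 8.5]
gripper_width: 0.595
grasp_force: 32.5
```

In contact, so I'll release.

Emit:
step_arm(
  series=[
    {"wx":0,"wy":0,"wz":0,"x":0,"y":0,"z":-0.05,"jaw":0.65},
    {"wx":0,"wy":0,"wz":0,"x":0,"y":0,"z":0,"jaw":0.8},
    {"wx":0,"wy":0,"wz":0,"x":0,"y":0,"z":0,"jaw":1},
    {"wx":0,"wy":0,"wz":0,"x":0,"y":0,"z":0,"jaw":1},
    {"wx":0,"wy":0,"wz":0,"x":0,"y":0,"z":-3,"jaw":1},
    {"wx":0,"wy":0,"wz":0,"x":0,"y":0,"z":-4,"jaw":1},
    {"wx":0,"wy":0,"wz":0,"x":0,"y":0,"z":-5,"jaw":1},
    {"wx":0,"wy":0,"wz":0,"x":0,"y":0,"z":-3,"jaw":1},
    {"wx":0,"wy":0,"wz":0,"x":0,"y":0,"z":0,"jaw":1},
  ],
)

```text
time_s: 17.55
position: [0.6209, -0.015, 0.1857]
ee_rot: [[-0.191, -0.981, 0.008], [-0.982, 0.191, -0.0], [-0.001, -0.008, -1.0]]
ft_force: [0.4, 0.1, 0.2]
gripper_width: 1.004
grasp_force: 0.0
```

```bash
python3 g.py .3955 -.2185 .185;python3 wr.py w9 .619 -.0148 .09 48
```

```text
t 17.55 p [ 0.6209 -0.015   0.1857] j [ -1.4  23.2  10.3  76.6  -0.  -80.3] w 1.004 grip 0.0 F [0.4 0.1 0.2]
turn rad [-0.0078  0.0012  0.0002] | shift cm now-axes [24.2908 18.2322 -0.1019] target-axes [24.2941 18.2279  0.0706]
expected px 323.5941483220869 195.63970955723275
((323.7870788574219, 195.70419311523438), (44.66937255859375, 46.24341583251953), 91.71659088134766) 1628 [ 0.6188 -0.0147  0.09  ]
```

Emit:
step_arm(
  series=[
    {"wx":0,"wy":0,"wz":0,"x":2.3,"y":1.7,"z":0,"jaw":1},
    {"wx":0,"wy":0,"wz":0,"x":3.8,"y":2.8,"z":0,"jaw":1},
    {"wx":0,"wy":0,"wz":0,"x":4,"y":3,"z":0,"jaw":1},
    {"wx":0,"wy":0,"wz":0,"x":4,"y":3,"z":0,"jaw":1},
    {"wx":0,"wy":0,"wz":0,"x":4,"y":3,"z":0,"jaw":1},
    {"wx":0,"wy":0,"wz":0,"x":3.8,"y":2.8,"z":0,"jaw":1},
    {"wx":0,"wy":0,"wz":0,"x":2.4,"y":1.7,"z":0,"jaw":1},
    {"wx":0,"wy":0,"wz":0,"x":0,"y":0,"z":0,"jaw":1},
    {"wx":0,"wy":0,"wz":0,"x":0,"y":0,"z":0,"jaw":1},
  ],
)

```text
time_s: 18.5
position: [0.3946, -0.2191, 0.1799]
ee_rot: [[-0.193, -0.981, -0.001], [-0.981, 0.193, 0.001], [-0.001, 0.001, -1.0]]
ft_force: [-0.0, 0.1, -0.3]
gripper_width: 0.999
grasp_force: 0.0
```

```bash
python3 g.py .3955 -.2185 .036;python3 wr.py w10 .3955 -.2185 .098 52
```

```text
t 18.5 p [ 0.3946 -0.2191  0.1799] j [ -29.     7.1  -12.9   70.1    0.  -107.9] w 0.999 grip 0.0 F [-0.   0.1 -0.3]
turn rad [ 0.0011  0.0005 -0.0017] | shift cm now-axes [-0.0696 -0.0908 14.3872] target-axes [-0.0772 -0.0746 14.3872]
expected px 319.81209968065724 200.64864184759705
((320.4610290527344, 200.4256591796875), (54.0196418762207, 55.80182647705078), 95.20037078857422) 2379 [ 0.3949 -0.2186  0.098 ]
```

View pics/w10.png

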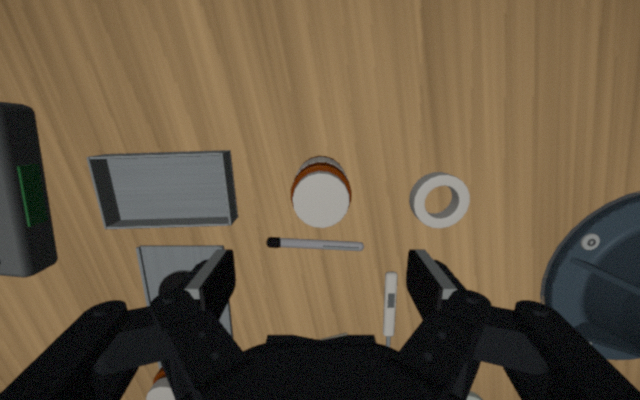

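Jar4's cap is at (320,200), centred under the gripper, with the tape roll at (440,200) clear of the fingers. I'll descend and grip.

Emit:
step_arm(
  series=[
    {"wx":0,"wy":0,"wz":0,"x":-0.05,"y":-0.03,"z":3,"jaw":1},
    {"wx":0,"wy":0,"wz":0,"x":0,"y":0,"z":4,"jaw":1},
    {"wx":0,"wy":0,"wz":0,"x":0,"y":0,"z":4,"jaw":1},
    {"wx":0,"wy":0,"wz":0,"x":0,"y":0,"z":2.4,"jaw":1},
    {"wx":0,"wy":0,"wz":0,"x":0,"y":0,"z":1,"jaw":1},
    {"wx":0,"wy":0,"wz":0,"x":0,"y":0,"z":0,"jaw":0.85},
    {"wx":0,"wy":0,"wz":0,"x":0,"y":0,"z":0,"jaw":0.75},
    {"wx":0,"wy":0,"wz":0,"x":0,"y":0,"z":0,"jaw":0.5},
    {"wx":0,"wy":0,"wz":0,"x":0,"y":0,"z":0,"jaw":0.5},
    {"wx":0,"wy":0,"wz":0,"x":0,"y":0,"z":0,"jaw":0.5},
  ],
  squeeze=35,
)

```text
time_s: 19.55
position: [0.3966, -0.219, 0.0381]
ee_rot: [[-0.191, -0.982, 0.002], [-0.982, 0.191, -0.001], [0.001, -0.002, -1.0]]
ft_force: [-1.6, 1.4, 7.6]
gripper_width: 0.685
grasp_force: 37.7
```

```bash
python3 g.py .603 -.098 .13
```

```text
t 19.55 p [ 0.3966 -0.219   0.0381] j [ -28.9   13.8  -27.3   48.8    0.  -107.9] w 0.685 grip 37.6796418428421 F [-1.6  1.4  7.6]
turn rad [-0.0023 -0.0007  0.0002] | shift cm now-axes [-15.82   -17.9636  -9.1627] target-axes [-15.8293 -17.9395  -9.1937]
```

Emit:
step_arm(
  series=[
    {"wx":0,"wy":0,"wz":0,"x":0,"y":0,"z":-1,"jaw":0.5},
    {"wx":0,"wy":0,"wz":0,"x":0,"y":0,"z":-3,"jaw":0.5},
    {"wx":0,"wy":0,"wz":0,"x":-1,"y":-1,"z":-2.5,"jaw":0.5},
    {"wx":0,"wy":0,"wz":0,"x":-2,"y":-2.5,"z":-0.5,"jaw":0.5},
    {"wx":0,"wy":0,"wz":0,"x":-3,"y":-3.2,"z":0,"jaw":0.5},
    {"wx":0,"wy":0,"wz":0,"x":-3,"y":-3.2,"z":0,"jaw":0.5},
    {"wx":0,"wy":0,"wz":0,"x":-3,"y":-3.2,"z":0,"jaw":0.5},
    {"wx":0,"wy":0,"wz":0,"x":-2.5,"y":-3,"z":0,"jaw":0.5},
    {"wx":0,"wy":0,"wz":0,"x":-1.3,"y":-1.8,"z":0,"jaw":0.5},
    {"wx":0,"wy":0,"wz":0,"x":0,"y":0,"z":0,"jaw":0.5},
  ],
)

```text
time_s: 20.55
position: [0.6043, -0.0962, 0.107]
ee_rot: [[-0.189, -0.982, 0.002], [-0.982, 0.189, 0.0], [-0.0, -0.002, -1.0]]
ft_force: [-0.6, -0.2, -2.0]
gripper_width: 0.683
grasp_force: 38.4
```

Emit:
step_arm(
  series=[
    {"wx":0,"wy":0,"wz":0,"x":0,"y":0,"z":1.2,"jaw":0.5},
    {"wx":0,"wy":0,"wz":0,"x":0,"y":0,"z":1.8,"jaw":0.5},
    {"wx":0,"wy":0,"wz":0,"x":0,"y":0,"z":1.2,"jaw":0.5},
    {"wx":0,"wy":0,"wz":0,"x":0,"y":0,"z":0.8,"jaw":0.5},
    {"wx":0,"wy":0,"wz":0,"x":0,"y":0,"z":0,"jaw":0.5},
    {"wx":0,"wy":0,"wz":0,"x":0,"y":0,"z":0,"jaw":0.5},
    {"wx":0,"wy":0,"wz":0,"x":0,"y":0,"z":0,"jaw":0.5},
  ],
)

```text
time_s: 21.25
position: [0.602, -0.0979, 0.0574]
ee_rot: [[-0.192, -0.981, 0.001], [-0.981, 0.192, -0.0], [0.0, -0.001, -1.0]]
ft_force: [-0.1, 0.2, -1.8]
gripper_width: 0.684
grasp_force: 38.4
```

```bash
python3 g.py .603 -.098 .0461
```

```text
t 21.25 p [ 0.602  -0.0979  0.0574] j [ -9.2  26.5  -3.9  59.5  -0.  -88.2] w 0.684 grip 38.413293957710266 F [-0.1  0.2 -1.8]
turn rad [-0.0011 -0.     -0.    ] | shift cm now-axes [-0.0136 -0.0954  1.1342] target-axes [-0.0136 -0.0966  1.1341]
```

Emit:
step_arm(
  series=[
    {"wx":0,"wy":0,"wz":0,"x":0,"y":-0.08,"z":0.5,"jaw":0.5},
    {"wx":0,"wy":0,"wz":0,"x":0,"y":0,"z":0.4,"jaw":0.5},
    {"wx":0,"wy":0,"wz":0,"x":0,"y":0,"z":0.22,"jaw":0.5},
    {"wx":0,"wy":0,"wz":0,"x":0,"y":0,"z":0,"jaw":0.5},
    {"wx":0,"wy":0,"wz":0,"x":0,"y":0,"z":0,"jaw":0.5},
  ],
)

```text
time_s: 21.75
position: [0.6025, -0.0978, 0.0462]
ee_rot: [[-0.191, -0.982, 0.001], [-0.982, 0.191, -0.0], [0.0, -0.001, -1.0]]
ft_force: [-3.1, 0.6, 6.7]
gripper_width: 0.686
grasp_force: 39.1
```

Emit:
step_arm(
  series=[
    {"wx":0,"wy":0,"wz":0,"x":0,"y":0,"z":-0.05,"jaw":0.75},
    {"wx":0,"wy":0,"wz":0,"x":0,"y":0,"z":0,"jaw":0.9},
    {"wx":0,"wy":0,"wz":0,"x":0,"y":0,"z":0,"jaw":1},
    {"wx":0,"wy":0,"wz":0,"x":0,"y":0,"z":0,"jaw":1},
    {"wx":0,"wy":0,"wz":0,"x":0,"y":0,"z":-3,"jaw":1},
    {"wx":0,"wy":0,"wz":0,"x":0,"y":0,"z":-4,"jaw":1},
    {"wx":0,"wy":0,"wz":0,"x":0,"y":0,"z":-5,"jaw":1},
    {"wx":0,"wy":0,"wz":0,"x":0,"y":0,"z":-3,"jaw":1},
    {"wx":0,"wy":0,"wz":0,"x":0,"y":4,"z":0,"jaw":1},
    {"wx":0,"wy":0,"wz":0,"x":0,"y":4,"z":0,"jaw":1},
  ],
)

```text
time_s: 22.75
position: [0.5243, -0.0826, 0.1967]
ee_rot: [[-0.191, -0.981, 0.002], [-0.981, 0.191, -0.0], [0.0, -0.002, -1.0]]
ft_force: [-0.8, -0.3, 0.3]
gripper_width: 0.999
grasp_force: 0.0
```

Emit:
step_arm(
  series=[
    {"wx":0,"wy":0,"wz":0,"x":0,"y":4.5,"z":0,"jaw":1},
    {"wx":0,"wy":0,"wz":0,"x":0,"y":4.5,"z":0,"jaw":1},
    {"wx":0,"wy":0,"wz":0,"x":0,"y":4.5,"z":0,"jaw":1},
    {"wx":0,"wy":0,"wz":0,"x":2,"y":3,"z":0,"jaw":1},
    {"wx":0,"wy":0,"wz":0,"x":4,"y":0,"z":0,"jaw":1},
    {"wx":0,"wy":0,"wz":0,"x":4,"y":0,"z":0,"jaw":1},
    {"wx":0,"wy":0,"wz":0,"x":4,"y":0,"z":0,"jaw":1},
    {"wx":0,"wy":0,"wz":0,"x":2,"y":0,"z":0,"jaw":1},
    {"wx":0,"wy":0,"wz":0,"x":0,"y":0,"z":0,"jaw":1},
  ],
)

```text
time_s: 23.65
position: [0.3309, -0.2101, 0.1961]
ee_rot: [[-0.195, -0.981, 0.0], [-0.981, 0.195, -0.001], [0.001, -0.0, -1.0]]
ft_force: [-0.6, -0.3, 0.7]
gripper_width: 1.0
grasp_force: 0.0
```

Run:
```python
from h import *
from bench import manip
c=manip.read_camera('top'); hsv=cv2.cvtColor(c['color'],cv2.COLOR_RGB2HSV).astype(int)
V,S=hsv[...,2],hsv[...,1];E=np.array(c['extrinsics'])
for n,(p,h) in dict(a=((.6525,.1513),.05),b=((.6359,.0681),.066),c=((.6197,-.0153),.082),d=((.6037,-.0986),.098)).items():
    z=h+.008;q=E[:3,:3]@np.array([*p,z])+E[:3,3];u=c['cx']-c['fx']*q[0]/q[2];v=c['cy']+c['fy']*q[1]/q[2]
    e,A=blob((S<60)&(V>150),int(u),int(v),18);w=toworld(c,*e[0],z);print(n,u,v,e,A,(w[:2]-p)*1000)
cv2.imwrite('pics/t2.png',cv2.resize(c['color'][100:300,140:460,::-1],(800,500)))
```

```text
a 254.2223987815914 160.09468766916208 ((253.4285430908203, 160.57400512695312), (12.900545120239258, 13.466196060180664), 76.69893646240234) 144 [-1.1897  1.81  ]
b 289.1844131558926 166.40431090841534 ((289.68975830078125, 166.3988037109375), (15.41164779663086, 16.440879821777344), 88.9433364868164) 208 [ 0.0402 -1.1604]
c 325.58548106702074 172.7848198568268 ((325.76226806640625, 172.5671844482422), (19.00406837463379, 19.497621536254883), 86.0936050415039) 297 [ 0.5087 -0.3893]
d 363.3676846016813 179.32517698472262 ((363.5171813964844, 180.14096069335938), (22.098661422729492, 23.290559768676758), 106.18035125732422) 414 [-1.8243 -0.3426]
```

View pics/t2.png

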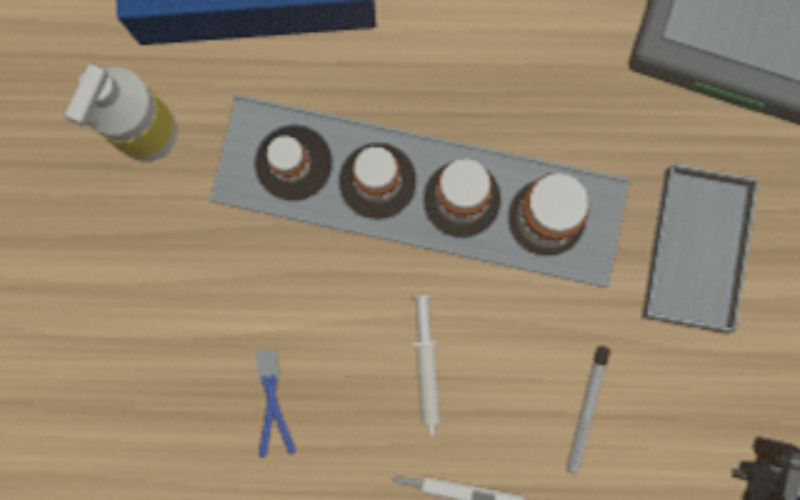

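The picture shows all four jars upright on their mats: caps at (287,155), (376,170), (465,187) and (558,204), shortest to tallest from the spray bottle. Each is within about 2 mm of centre, and the bottle hasn't moved.

```bash
python3 -c "
from bench import manip
print(manip.hand_in())"
```

```text
the job is handed in; nothing more can be done
None
```

I've handed the job in: the four jars stand upright, each within about 2 mm of its mat's centre, shortest to tallest away from the spray bottle, which still stands where it was; it took about 24 s.

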